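# Wind off the holding fixture and take out the finial

## Robot

A 6-joint arm with a two-finger parallel gripper is mounted at the origin on the work surface. World frame = base frame: x ahead of the robot, y to its left, z up, the work surface at z = 0. Lengths are in m, angles in rad, forces in N, time in s.
With the tool pointing down it reaches from about 0.375 to 0.9 m from the base axis. Payload 3.1 kg.
Tool frame: the origin (TCP) lies on the centre line of the jaws, within the pads' length; the fingertips stand 25 mm ahead of it and the grasp point (between the pads) lies 6 mm ahead of it; x points along the fingers, y is the direction in which the jaws open and shut, and the axes are right-handed (so a half turn about x gives the same grasp; the last joint's range is limited). The gripper opens to 87 mm and grips with 3 to 60 N. Pads are 19 mm wide; open, the fingers measure 117 mm over their backs; the gripper's body (75 mm by 190 mm) begins 51 mm behind the grasp point.
Start: joints at [1.03, 0.527, 1.433, -0, 1.181, -0.178], TCP at [0.222, 0.584, 0.248] pointing down, gripper open.
Joint ranges: [-3.08, 3.08], [-0.75, 2.2], [0.22, 2.44], [-1.43, 4.57], [0, 2.65], [-2.85, 2.85]. Speed limits (rad/s): [2.79, 2.79, 3.14, 3.14, 3.14, 3.14].

## Interface

Orientations are given as a unit quaternion [x, y, z, w].
In Python, from rig import robot gives the robot as it stands. The module is installed in compiled form; this text tells all that it offers.
- The arm moves only by the tool move_arm, never from a script. Its argument "commands" is a list of rows, each a list of 5 numbers: the gripper's target within -1 to 1 (shut at 1, half-way at 0, fully open at -1), then the shift along the tool's x, y, z in mm, then the turn about the tool's x in degrees. A call has 1 to 8 rows; each row is the pose to reach, as a shift and turn from the pose commanded when the call began, along the tool's axes at that moment; what a row does not reach only later rows make up. A row lasts 1/12 s, in which the tool goes at most 41.7 mm and 7.16 degrees, less where a joint would pass 70% of its speed; a pose out of reach is approached as far as the arm can. A call with a gripper value outside its range is refused whole. The fingers move at their own pace and stop on an object; "newtons" is the grip in N (left out, the last holds). Time passes only in rows, so rows that repeat a pose let the fingers close. It gives the time, the measured TCP pose, the force and the opening at its end, in the units of the state.
- robot.get_obs(): the state, without advancing time (a new reading comes with each control period).
- robot.camera(name): name is "side" or "top"; returns a dict with "image" (480x640x3 uint8, red, green, blue), "fx", "fy", "cx", "cy" (pixels), "xyz" and "rotation" of the camera in the world. Camera axes: x right, y down, z forward; pixel columns grow to the right and rows downward; lengths in m; the calibration is good to about 2 mm. A picture is of the moment at which its call begins. There is no depth.
- robot.hand_in(): hands the job in, once; it reports no verdict.
Trained networks look in a picture, given as the dict that the camera call returned (one of the last four; its "shot" number tells which), for a name from the list of things; names that differ only in an ending like _2 or _b are one class to them, and where a whole thing is asked for, a point or a joint stands for the part that bears it (a point fixed in the world has none). Each returns a list of dicts, best first, with "p" (0 to 1); they miss things now and then, are a little off and sometimes report something else, mostly with a low value. They report only what shows in the picture. A call takes as long as a camera call. They do not tell look-alikes from the thing itself.
- robot.regions_of(picture, name): "pixels" (480x640 bool, what is visible of it) and "bbox" ([left, top, right, bottom] in pixels, round what is visible of it).
The state is a dict: "time": time; "q": joint angles; "joint_velocities": joint speeds; "joint_torque": joint torques, N m; "position": TCP position; "tool_rot": TCP orientation; "ft_force": force on the tool from outside, world axes, zero at the start; "moment": the same for the moment, N m; "grip_width": finger opening in m.
Only numpy, scipy, OpenCV 4.12 (cv2) and the standard library are available. Lean on these libraries where they do the work, as an engineer would, in place of code of your own. Each camera call takes 0.05 s, during which the arm holds its last target.

## Task

The turned wooden finial is locked in the bench fixture. Wind the fixture's crank clockwise (seen from above) until its stiff resistance suddenly drops away, and stop there, within a third of a turn, so that the small over-wind pin at the housing's end is not pushed out; keep the knob on its circle so that it is not forced far in or out along its sprung slot in the arm. Do not wrench the finial. Then lift the freed finial out, stand it upright on the black rubber mat, let go, and leave the other things alone.

Things in the scene. Friction and masses are not known exactly. Their poses are not given: they have to be found in the camera images.
- fixture: Green steel holding fixture, fixed to the bench: housing 50 (x) x 310 (y, -160 to +150) x 50 mm high; origin on the bench under it, z up, x away from the robot at yaw 0. Crank on top near the +y end; finial's pocket on the -x side near the -y end. Inside, the crank draws a bar towards +y; once the bar's hidden end (it varies) passes a catch, the catch snaps back and the crank goes light.
- pocket (a point): Centre of the floor of the finial's square steel pocket, at x -57.5, y -85, z 4 mm in the fixture's frame: 65 mm square inside, walls 18 mm high above the bench, the housing (50 mm high) on its +x side, open above. Until the release the catch comes out of the housing 2 mm above the finial's foot and stops it from being lifted.
- crank_axis (a point): Point on the crank's upright turning axis at the height of the middle of the knob (92 mm above the bench), at x 0, y +85 mm in the fixture's frame. The arm's top is 70 mm above the bench, a cap on the axis reaches 76 mm.
- knob_mid (a point): Middle of the crank's knob: upright dark wooden cylinder, 22 mm in diameter, 40 mm high (72 to 112 mm above the bench), spinning freely on its pin, 55 mm from the crank axis, in a sprung slot (see crank_pin). It starts anywhere round its circle.
- crank (a joint): Crank angle (rad): 0 at first, grows clockwise seen from above, cannot go below 0. Until the release a strong spring resists: about 5 to 8 N along the knob's path, also at rest (let go, it runs back); after it under 1.5 N, and it stays. The release comes somewhere between 4.5 and 13.5 rad; about 2 rad later the bar starts to push out the over-wind pin (5 mm per rad).
- crank_pin (a joint): How far the knob's pin is forced along the arm from its sprung middle place (m, + outwards, 0 at first): springs of 1.2 N per mm hold it at 55 mm from the crank axis, end stops at 9 mm each way.
- telltale (a joint): How far the small steel over-wind pin (8 mm in diameter, in the housing's +y end face) is pushed out (m); 0 at first. It moves too easily to be felt at the crank.
- work_mid (a point): Grip centre of the finial, turned light wood, 128 mm high, 0.15 to 0.31 kg: foot 60 x 60 x 12 mm, neck 28 mm, round shaft 38 mm in diameter from 46 to 104 mm above its underside, top 28 mm. The point is on its axis, 76 mm above its underside; z is the axis. In the pocket its underside is 4 mm above the bench, with 2.5 mm of play to each side.
- mat_top (a point): Centre of the top of a square black rubber mat, 140 x 140 x 6 mm, fixed to the bench left or right of the fixture; the point is 6 mm above the bench.
- tool_tray: Open plywood tray of carving tools, 140 x 140 x 35 mm, fixed to the bench on the other side from the mat; origin at its underside's centre. Bystander.
- mallet: Carver's round wooden mallet standing on its head, 96 mm in diameter, 242 mm high; origin at its underside's centre. Bystander.
- glue: White glue bottle, 56 mm in diameter, 130 mm high; origin at its underside's centre. Bystander.
- offcut: Wooden offcut 110 x 50 x 32 mm lying on the bench; origin at its underside's centre. Bystander.
Things that resemble listed ones, but are neither listed nor needed, are in the scene too. Of the things that look like the part that bears work_mid, the smaller one is meant. There is more than one size of the part that bears mat_top; the job needs the larger.

How it is judged:
On the way, in this order (a step that is already met when the one before it is completed fails the run):
1. the crank has been wound clockwise by more than half a turn with the finial still down in its pocket (value of joint crank above 3.5 rad and z of work_mid in the frame of fixture below 0.09 m), for 0.1 s.
2. the finial has been lifted out of the fixture (z of work_mid in the frame of fixture above 0.115 m), for 0.1 s.
At the end, for the whole second after the job is handed in: The finial stands upright (within 0.1 rad) on the black rubber mat, its axis within 45 mm of the mat's centre and its underside on the rubber (within 6 mm), released and at rest, and the over-wind pin is out by less than 2 mm (horizontal distance between work_mid and mat_top below 0.045 m and z of work_mid in the frame of mat_top between 0.07 and 0.082 m and angle between work_mid's own z axis and vertical below 0.1 rad and value of joint telltale below 0.002 m); the robot touches nothing.
It fails at once if the over-wind pin is pushed out by 2 mm or more (cranked on after the release) (value of joint telltale above 0.002 m).
It fails at once if the knob is forced in or out along its arm by more than 7.5 mm (about 9 N) (value of joint crank_pin above 0.0075 m or value of joint crank_pin below -0.0075 m).
It fails at once if the finial is wrenched against the fixture with more than 40 N (contact force between fixture and work above 40 N).
It fails at once if the mallet, glue bottle or offcut is shifted by more than 30 mm (distance of any of mallet, glue, offcut from where it was at the start of the episode above 0.03 m).
It also fails if it takes over 72 s, if anything falls off the work surface, if the arm or the gripper's body presses on something with over 40 N, if the wrist force passes 120 N, or if a joint passes its speed limit or range.

## Working session

There is one attempt and no reset: what is moved stays moved. The work goes in short steps, Python scripts to look and compute and a tool call to move; the robot and the scene stay as the last step left them, time stands still between calls to the robot, and variables do not carry over. Pictures are saved under pics/ and viewed, and the job is handed in when it is done.

Besides the shell and the picture viewer there is one more tool, called as a command line: name --pt "numbers of a row" for each row, then --argument value for the rest. move_arm: Moves the arm, as the interface text tells. Its arguments: {"type":"object","properties":{"commands":{"type":"array","items":{"type":"array","items":{"type":"number"}}},"newtons":{"type":"number"}},"required":["commands"]}

```bash
mkdir -p pics; cat > h.py <<'E'
import numpy as np,cv2
from rig import robot
from scipy.spatial.transform import Rotation as R
def shot(n,f):
    c=robot.camera(n); cv2.imwrite(f'pics/{f}.png',cv2.cvtColor(c['image'],cv2.COLOR_RGB2BGR)); return c
def rot(c):
    r=np.array(c['rotation']); return r if r.shape==(3,3) else R.from_quat(r).as_matrix()
def ray(c,u,v):
    d=rot(c)@np.array([(u-c['cx'])/c['fx'],(v-c['cy'])/c['fy'],1]); return np.array(c['xyz']),d
def atz(c,u,v,z):
    o,d=ray(c,u,v); return o+d*(z-o[2])/d[2]
def proj(c,p):
    q=rot(c).T@(np.array(p)-np.array(c['xyz'])); return c['fx']*q[0]/q[2]+c['cx'],c['fy']*q[1]/q[2]+c['cy']
def tri(c1,a,c2,b):
    o1,d1=ray(c1,*a);o2,d2=ray(c2,*b)
    s=np.linalg.lstsq(np.c_[d1,-d2],o2-o1,rcond=None)[0]
    return o1+s[0]*d1,o2+s[1]*d2
E
python3 - <<'E'
from h import *
o=robot.get_obs(); print({k:np.round(v,3).tolist() for k,v in o.items()})
for n in ['top','side']:
    c=shot(n,n+'0'); print(n,c['fx'],c['cx'],c['cy'],np.round(c['xyz'],3),np.round(c['rotation'],3).tolist())
    for t in ['fixture','knob_mid','work_mid','mat_top','tool_tray','mallet','glue','offcut','crank']:
        for r in robot.regions_of(c,t):
            m=r['pixels'];v,u=np.nonzero(m); print(t,round(r['p'],2),np.round(r['bbox']),m.sum(),round(u.mean(),1),round(v.mean(),1))
E
```

```text
{'time': 0.0, 'q': [1.029, 0.528, 1.434, -0.0, 1.181, -0.179], 'joint_velocities': [0.0, -0.0, 0.001, 0.002, -0.001, 0.0], 'joint_torque': [-0.0, -44.004, -17.659, 0.063, 0.058, -0.0], 'position': [0.221, 0.584, 0.247], 'tool_rot': [0.127, 0.696, -0.128, 0.695], 'ft_force': [0.736, 0.669, -0.607], 'moment': [0.013, 0.012, 0.037], 'grip_width': 0.087}
top 434.80316679946174 315.7681618272912 242.6388680072187 [ 0.292 -0.09   1.227] [0.736, -0.669, 0.07, -0.076]
fixture 0.59 [249. 217. 358. 274.] 2654 304.6 236.3
knob_mid 0.62 [246. 214. 356. 274.] 2625 304.9 236.4
knob_mid 0.54 [279. 233. 287. 242.] 61 282.9 236.5
work_mid 0.89 [317. 244. 338. 270.] 486 327.8 256.8
work_mid 0.61 [292. 288. 317. 314.] 807 303.2 300.3
mat_top 0.81 [459. 278. 503. 325.] 1472 479.5 300.3
mat_top 0.59 [380. 266. 436. 322.] 2490 407.5 294.5
tool_tray 0.7 [135. 239. 198. 297.] 2676 166.6 267.4
mallet 0.95 [385. 192. 418. 235.] 1192 401.8 213.6
glue 0.73 [181. 186. 207. 216.] 525 194.0 199.6
glue 0.68 [135. 239. 199. 294.] 2669 166.7 267.7
offcut 0.9 [280. 173. 299. 216.] 714 288.4 189.2
crank 0.61 [267. 216.
[... 253 characters left out ...]
.19 [306. 265. 318. 283.] 132 310.9 272.4
work_mid 0.9 [317. 220. 341. 265.] 794 326.3 246.5
work_mid 0.62 [358. 225. 397. 292.] 1677 378.2 263.0
mat_top 0.96 [328. 188. 382. 220.] 1523 355.5 204.7
mat_top 0.72 [337. 152. 373. 178.] 630 353.2 165.0
tool_tray 0.93 [322. 391. 403. 473.] 6260 360.0 431.3
tool_tray 0.72 [280. 226. 342. 337.] 2865 302.8 280.5
mallet 0.71 [265. 141. 300. 226.] 1800 281.4 188.0
glue 0.66 [240. 362. 275. 416.] 1284 257.0 389.1
glue 0.56 [316. 218. 338. 265.] 749 326.7 246.5
glue 0.42 [311. 264. 314. 281.] 136 311.0 272.9
glue 0.37 [310. 264. 316. 280.] 157 311.2 273.1
offcut 0.69 [217. 284. 268. 308.] 1193 244.0 296.1
crank 0.88 [285. 266. 322. 304.] 491 303.8 285.5
```

```bash
python3 - <<'E'
import cv2
a=cv2.imread('pics/top0.png')[160:340,120:520]; cv2.imwrite('pics/t0c.png',cv2.resize(a,None,fx=2,fy=2,interpolation=cv2.INTER_CUBIC))
a=cv2.imread('pics/top0.png')[205:320,240:350]; cv2.imwrite('pics/t0d.png',cv2.resize(a,None,fx=5,fy=5,interpolation=cv2.INTER_CUBIC))
a=cv2.imread('pics/side0.png')[200:350,250:410]; cv2.imwrite('pics/s0d.png',cv2.resize(a,None,fx=4,fy=4,interpolation=cv2.INTER_CUBIC))
E
```

```text
(no output)
```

View pics/t0c.png

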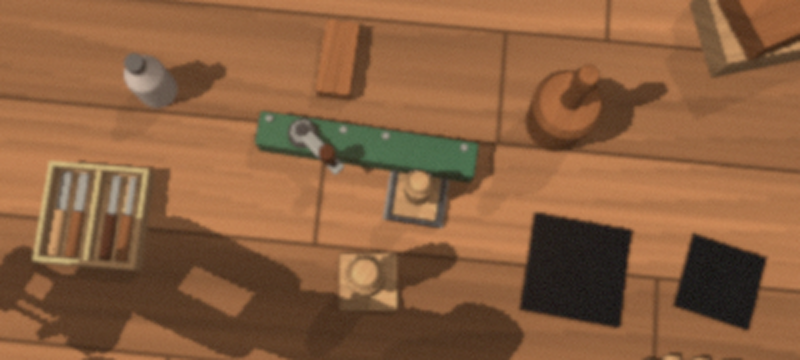

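View pics/t0d.png

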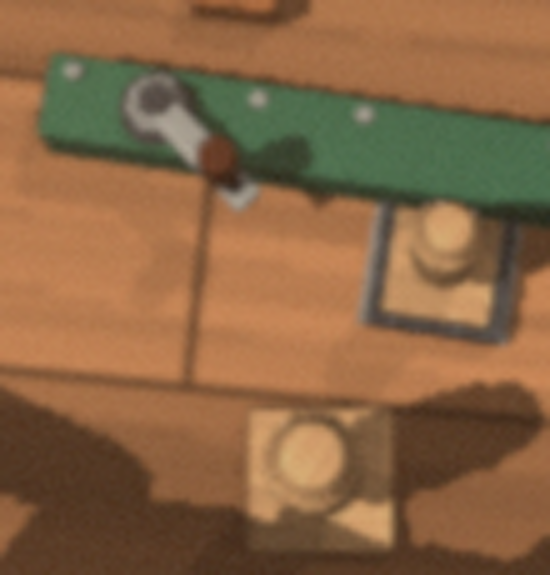

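View pics/s0d.png

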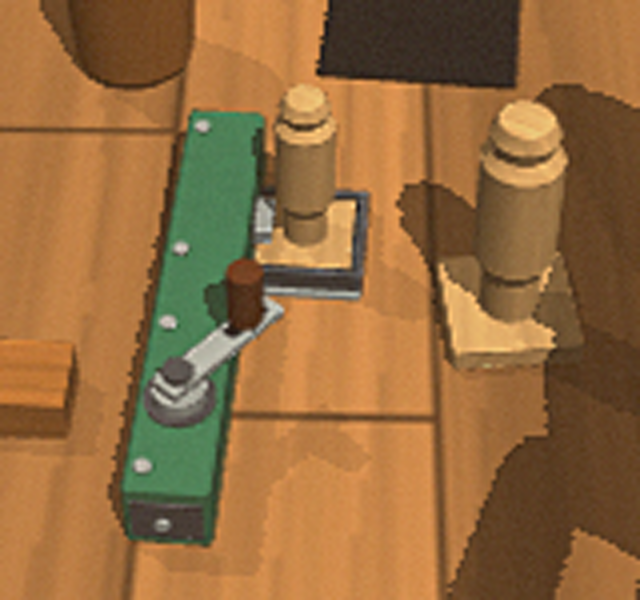

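View pics/side0.png

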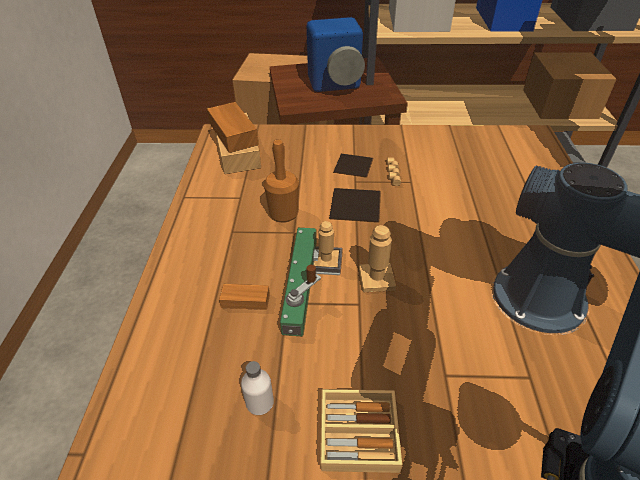

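The top view shows the locked finial at (328,257), the bigger look-alike at (303,300) and the larger mat at (407,294). The crank axis is at about (272,225) and the knob at about (283,237). Next I'll fit the fixture pose.

```bash
cat > fit.py <<'E'
from h import *
from scipy.optimize import minimize
import itertools,pickle
cs={n:robot.camera(n) for n in ['top','side']}
ob=robot.get_obs()
S=4
masks={}
for n,c in cs.items():
    h=cv2.cvtColor(c['image'],cv2.COLOR_RGB2HSV); m=((h[...,0]>55)&(h[...,0]<95)&(h[...,1]>70)).astype(np.uint8)
    k,l,st,ce=cv2.connectedComponentsWithStats(m); i=1+np.argmax(st[1:,4]); m=(l==i).astype(np.uint8)
    print(n,st[i]); masks[n]=m
    cv2.imwrite(f'pics/m_{n}.png',m*255)
box=np.array(list(itertools.product([-.025,.025],[-.16,.15],[0,.05])))
def W(p,q):
    x,y,a=p; q=np.atleast_2d(q); return np.c_[x+q[:,0]*np.cos(a)-q[:,1]*np.sin(a),y+q[:,0]*np.sin(a)+q[:,1]*np.cos(a),q[:,2]]
def hull(p,n):
    return cv2.convexHull(np.array([proj(cs[n],w) for w in W(p,box)],np.float32))[:,0]
def cost(p,ns=('top','side')):
    t=0
    for n in ns:
        mh=cv2.convexHull(np.argwhere(masks[n])[:,::-1].astype(np.float32))[:,0]
        H=hull(p,n); ia,_=cv2.intersectConvexConvex(mh,H)
        t+=1-ia/(cv2.contourArea(mh)+cv2.contourArea(H)-ia)
    return t
def go(ns):
    best=None
    u,v=[x.mean() for x in np.nonzero(masks['top'])[::-1]]
    g=atz(cs['top'],u,v,.04)
    for a in np.linspace(-.6,.6,7):
        r=minimize(cost,[g[0],g[1],a],args=(ns,),method='Nelder-Mead',options=dict(xatol=1e-5,fatol=1e-6,initial_simplex=[[g[0],g[1],a],[g[0]+.02,g[1],a],[g[0],g[1]+.02,a],[g[0],g[1],a+.2]]))
        if best is None or r.fun<best.fun: best=r
    return best
for ns in [('top','side'),('top',),('side',)]:
    r=go(ns); print(ns,np.round(r.x,4),r.fun)
    if len(ns)==2: P=r.x
def cen(n,t,near=None,k=0):
    rs=robot.regions_of(cs[n],t); 
    out=[]
    for r in rs:
        v,u=np.nonzero(r['pixels']); out.append((u.mean(),v.mean(),r['p'],r['bbox']))
    return out
print('pocket',W(P,[-.0575,-.085,.004]),'axis',W(P,[0,.085,.092]))
for nm,q in [('axis76',[0,.085,.076]),('tell',[0,.15,.025]),('fin top',[-.0575,-.085,.132]),('fin mid',[-.0575,-.085,.08])]:
    print(nm,[np.round(proj(cs[n],W(P,q)[0]),1).tolist() for n in cs])
for a,b in [((407.5,294.5),(355.5,204.7)),((282.9,236.5),(311,273))]:
    w=tri(cs['top'],a,cs['side'],b); print(np.round(w,4).tolist())
for n in cs:
    im=cv2.resize(cv2.cvtColor(cs[n]['image'],cv2.COLOR_RGB2BGR),None,fx=4,fy=4,interpolation=cv2.INTER_CUBIC)
    def pl(q,col,z=True): 
        pts=np.array([proj(cs[n],w) for w in W(P,q)]); cv2.polylines(im,[((pts+.5)*4).astype(int)],True,col,1)
    for z in (0,.05): pl([[sx*.025,y,z] for sx,y in [(-1,-.16),(1,-.16),(1,.15),(-1,.15)]],(0,0,255))
    pl([[-.0575+a*.0325,-.085+b*.0325,.018] for a,b in [(-1,-1),(1,-1),(1,1),(-1,1)]],(255,0,0))
    t=np.linspace(0,2*np.pi,40)
    for z in (.072,.112): pl(np.c_[.055*np.cos(t),.085+.055*np.sin(t),0*t+z],(255,255,0))
    u,v=proj(cs[n],W(P,[-.02,0,.05])[0]); u,v=int(u*4),int(v*4)
    cv2.imwrite(f'pics/f_{n}.png',im[max(0,v-280):v+280,max(0,u-350):u+350])
pickle.dump(P,open('P.pkl','wb'))
E
python3 fit.py
```

```text
top [280 221  78  28 954]
side [ 285  228   31   70 1003]
('top', 'side') [ 0.5684 -0.1158 -0.022 ] 0.9953821856596142
('top',) [ 0.5796 -0.0236 -0.1736] 0.514898312953399
('side',) [ 0.5678 -0.1455 -0.0257] 0.4631517774309194
pocket [[ 0.50901162 -0.19954333  0.004     ]] axis [[ 0.57023666 -0.0308491   0.092     ]]
axis76 [[303.3, 227.5], [298.7, 261.2]]
tell [[281.1, 229.1], [297.3, 296.4]]
fin top [[365.8, 251.5], [326.2, 198.3]]
fin mid [[363.6, 255.1], [326.3, 213.9]]
[[0.4241, -0.3388, -0.0024], [0.427, -0.3393, -0.002]]
[[0.5367, 0.0203, 0.0907], [0.5385, 0.0201, 0.0911]]
```

```bash
python3 - <<'E'
s=open('fit.py').read()
a=s.index("    h=cv2.cvtColor"); b=s.index("    cv2.imwrite(f'pics/m_")
s=s[:a]+'''    I=c['image'].astype(int); m=((I[...,1]>I[...,0]*1.15)&(I[...,1]>I[...,2]*1.05)).astype(np.uint8)
    m=cv2.morphologyEx(m,cv2.MORPH_OPEN,np.ones((2,2)))
    b=robot.regions_of(c,'fixture')[0]['bbox']; z=np.zeros_like(m); b=[int(q) for q in b]; z[b[1]-6:b[3]+6,b[0]-6:b[2]+6]=1; m*=z; masks[n]=m; print(n,m.sum())
'''+s[b:]
open('fit.py','w').write(s)
E
python3 fit.py
```

```text
top 1478
side 1670
('top', 'side') [ 0.5692 -0.0272 -0.0446] 0.291512327194163
('top',) [ 0.5674 -0.0256 -0.0944] 0.18679063702662946
('side',) [ 0.5692 -0.0272 -0.0445] 0.10219692935204905
pocket [[ 0.50799233 -0.10955979  0.004     ]] axis [[0.57301835 0.05770606 0.092     ]]
axis76 [[271.2, 223.5], [294.9, 289.8]]
tell [[250.4, 224.8], [292.7, 327.5]]
fin top [[330.8, 248.6], [325.7, 221.7]]
fin mid [[330.1, 252.3], [325.9, 237.5]]
[[0.4241, -0.3388, -0.0024], [0.427, -0.3393, -0.002]]
[[0.5367, 0.0203, 0.0907], [0.5385, 0.0201, 0.0911]]
```

View pics/f_top.png

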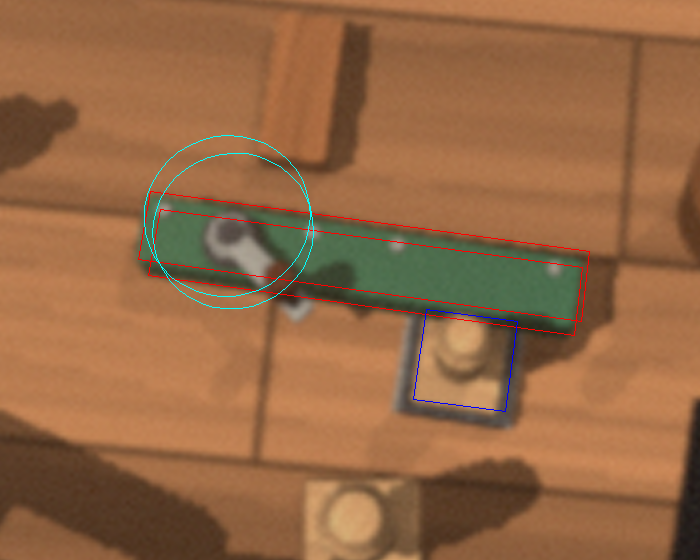

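View pics/f_side.png

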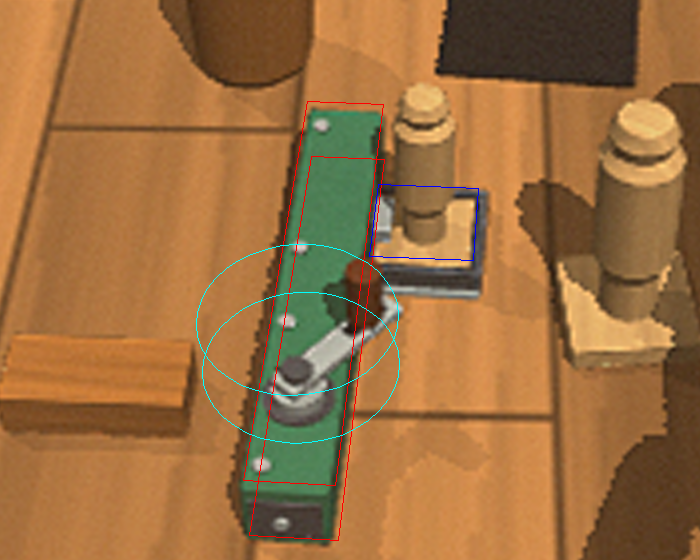

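View pics/m_top.png

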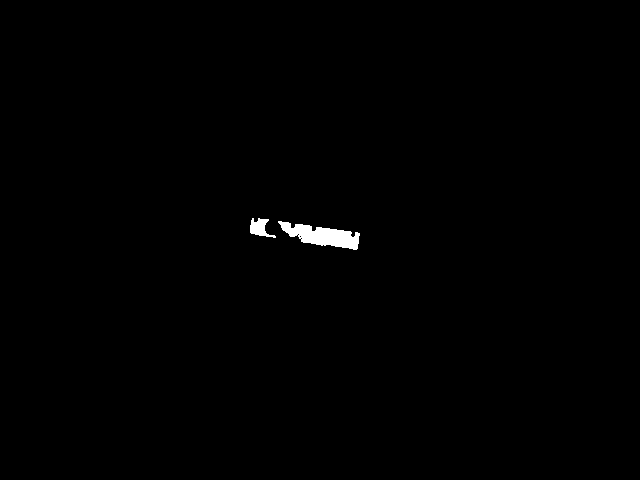

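```bash
python3 - <<'E'
import cv2
a=cv2.imread('pics/top0.png')[205:275,240:370]; cv2.imwrite('pics/t0e.png',cv2.resize(a,None,fx=6,fy=6,interpolation=cv2.INTER_CUBIC))
from h import *
c={n:robot.camera(n) for n in ['top','side']}
L=[('side',(.025,-.16,.05),(297.5,228)),('side',(-.025,-.16,.05),(316.2,228.7)),('side',(.025,.15,.05),(281,323)),('side',(-.025,.15,.05),(303.2,323.7)),('side',(.025,.15,0),(282,335)),('side',(-.025,.15,0),(303,336.2)),
('top',(.025,.15,.05),(250.5,216.3)),('top',(.025,-.16,.05),(359,232)),('top',(-.025,.15,.05),(249.5,231))]
from scipy.optimize import least_squares
def f(p,ns):
    o=[]
    x,y,a=p
    for n,q,uv in L:
        if n in ns:
            w=[x+q[0]*np.cos(a)-q[1]*np.sin(a),y+q[0]*np.sin(a)+q[1]*np.cos(a),q[2]]
            o+=list(np.array(proj(c[n],w))-uv)
    return o
for ns in (['top'],['side'],['top','side']):
    r=least_squares(f,[.57,-.02,-.05],args=(ns,)); print(ns,np.round(r.x,4)); print(np.round(np.reshape(r.fun,(-1,2)),1).tolist())
for n in c: print(rot(c[n]).round(3))
E
```

```text
['top'] [ 0.564  -0.0278 -0.0608]
[[0.4, -1.3], [1.6, -0.1], [-2.0, 1.2]]
['side'] [ 0.5683 -0.0206 -0.0536]
[[-0.1, -1.2], [0.1, -1.0], [-0.8, -0.7], [-0.0, 0.1], [-0.2, 0.9], [1.0, 1.2]]
['top', 'side'] [ 0.5672 -0.0231 -0.0571]
[[0.6, -1.9], [0.8, -1.7], [-0.4, -1.7], [0.3, -0.9], [0.1, -0.0], [1.4, 0.3], [-1.2, -2.3], [-0.1, -1.6], [-3.5, 0.1]]
[[ 0.096 -0.974  0.204]
 [-0.995 -0.094  0.018]
 [ 0.001 -0.205 -0.979]]
[[-0.999 -0.012  0.043]
 [-0.039  0.683 -0.729]
 [-0.021 -0.73  -0.683]]
```

View pics/t0e.png

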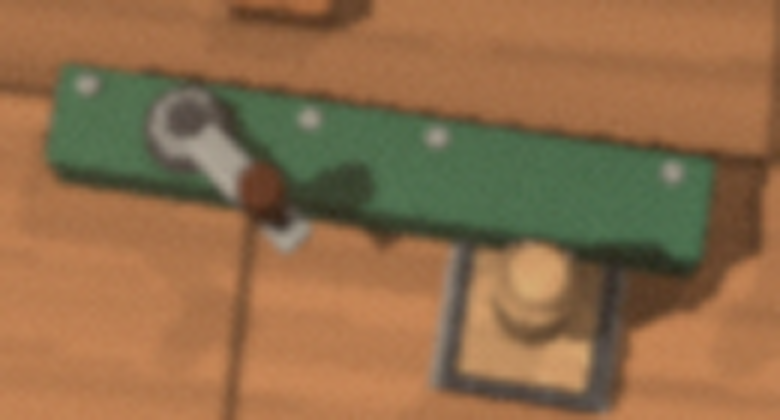

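```bash
python3 - <<'E'
from h import *
import pickle
c={n:robot.camera(n) for n in ['top','side']}
L=[('side',(.025,-.16,.05),(297.5,228)),('side',(-.025,-.16,.05),(316.2,228.7)),('side',(.025,.15,.05),(281,323)),('side',(-.025,.15,.05),(303.2,323.7)),('side',(.025,.15,0),(282,335)),('side',(-.025,.15,0),(303,336.2)),('side',(0,.085,.076),(294.5,292.5)),
('top',(.025,.15,.05),(250.3,215.8)),('top',(.025,-.16,.05),(358.8,231.2)),('top',(-.025,.15,.05),(248,232.5)),('top',(-.025,-.16,.05),(356.7,248)),('top',(-.025,.15,0),(248.3,235)),('top',(0,.085,.076),(271.3,224.5))]
from scipy.optimize import least_squares
def f(p,ns):
    o=[]
    x,y,a=p[:3]
    for n,q,uv in L:
        if n in ns:
            w=np.array([x+q[0]*np.cos(a)-q[1]*np.sin(a),y+q[0]*np.sin(a)+q[1]*np.cos(a),q[2]])
            o+=list(np.array(proj(c[n],w))-uv)
    return o
for ns in (['top'],['side'],['top','side']):
    r=least_squares(f,[.57,-.02,-.05],args=(ns,),loss='soft_l1'); print(ns,np.round(r.x,4)); print(np.round(np.reshape(r.fun,(-1,2)),1).tolist())
    x,y,a=r.x
    for q in [(0,.085),(-.0575,-.085)]: print(np.round([x+q[0]*np.cos(a)-q[1]*np.sin(a),y+q[0]*np.sin(a)+q[1]*np.cos(a)],4))
P=r.x; pickle.dump(P,open('P.pkl','wb'))
print('cap',np.round(tri(c['top'],(271.3,224.5),c['side'],(294.5,292.5)),4).tolist())
print('knobtop',np.round(tri(c['top'],(283.7,236.2),c['side'],(311.2,266.2)),4).tolist())
print('fintop',np.round(tri(c['top'],(240+540/6,205+272/6),c['side'],(250+303/4,200+95/4)),4).tolist())
E
```

```text
['top'] [ 0.5652 -0.0253 -0.0527]
[[-0.4, -0.9], [0.9, -0.2], [-1.3, -0.4], [0.6, 0.4], [1.0, 1.1], [-1.0, 0.1]]
[0.5697 0.0596]
[ 0.5033 -0.1071]
['side'] [ 0.5684 -0.0202 -0.0534]
[[-0.1, -1.1], [0.1, -1.0], [-0.8, -0.6], [-0.0, 0.2], [-0.3, 1.1], [1.0, 1.3], [0.3, -0.3]]
[0.5729 0.0646]
[ 0.5064 -0.1021]
['top', 'side'] [ 0.5674 -0.0226 -0.0551]
[[0.4, -1.8], [0.6, -1.6], [-0.4, -1.5], [0.4, -0.7], [0.2, 0.2], [1.4, 0.5], [0.7, -1.1], [-1.2, -1.8], [-0.0, -1.0], [-2.2, -1.4], [-0.3, -0.3], [0.2, 0.1], [-1.8, -0.9]]
[0.5721 0.0622]
[ 0.5053 -0.1043]
cap [[0.5724, 0.0582, 0.0666], [0.5744, 0.0579, 0.0671]]
knobtop [[0.5339, 0.0166, 0.1084], [0.5377, 0.0161, 0.1091]]
fintop [[0.5045, -0.108, 0.1257], [0.508, -0.1085, 0.1263]]
```

```bash
cat >> h.py <<'E'
def delta(target,yaw_y=None):
    o=robot.get_obs(); M=R.from_quat(o['tool_rot']).as_matrix()
    d=M.T@(np.array(target)-o['position'])*1000
    print('t',round(o['time'],2),'pos',np.round(o['position'],4),'F',np.round(o['ft_force'],2),'w',round(o['grip_width'],4),'q',np.round(o['q'],2))
    print('tool delta mm',np.round(d,1),'tool y',np.round(M[:,1],3),'z',np.round(M[:,2],3),'x',np.round(M[:,0],4))
E
python3 - <<'E'
from h import *
delta([.536,.0195,.2])
c={n:robot.camera(n) for n in ['top','side']}
for nm,a,b in [('decoy',(303,295),(380,233)),('mallet',(406,200),(279,145)),('glue',(188,192),(253,366)),('offcut',(288,189),(244,296))]:
    print(nm,np.round(tri(c['top'],a,c['side'],b)[0],3))
E
```

```text
t 1.5 pos [0.2218 0.5843 0.2475] F [-0.52  1.19 -0.14] w 0.0871 q [ 1.03  0.53  1.43  0.    1.18 -0.18]
tool delta mm [  47.5 -416.5  494.2] tool y [ 0.355  0.935 -0.   ] z [ 0.935 -0.355 -0.   ] x [-0. -0. -1.]
decoy [ 0.382 -0.051  0.15 ]
mallet [ 0.621 -0.275  0.238]
glue [0.626 0.282 0.122]
offcut [0.696 0.029 0.015]
```

move_arm --pt "-1 0 -26 31 -2" --pt "-1 0 -52 62 -4" --pt "-1 0 -78 93 -6" --pt "-1 0 -104 124 -8" --pt "-1 0 -130 155 -10" --pt "-1 0 -156 186 -12" --pt "-1 0 -182 217 -15" --pt "-1 0 -208 247 -17.7"

```text
time: 2.27
position: [0.3797, 0.3005, 0.2478]
tool_rot: [0.018, 0.707, -0.018, 0.707]
ft_force: [0.2, 1.0, 0.1]
grip_width: 0.0871
```

```bash
python3 - <<'E'
from h import *
delta([.536,.0195,.17])
E
```

```text
t 2.27 pos [0.3797 0.3005 0.2478] F [0.24 1.04 0.09] w 0.0871 q [ 0.44  0.34  1.78 -0.    1.03 -1.08]
tool delta mm [  77.9 -272.7  170.4] tool y [0.051 0.999 0.   ] z [ 0.999 -0.051  0.001] x [ 9.e-04  3.e-04 -1.e+00]
```

move_arm --pt "-1 0 -34 21 0" --pt "-1 0 -68 42 0" --pt "-1 5 -102 64 0" --pt "-1 20 -136 85 0" --pt "-1 36 -170 106 0" --pt "-1 54 -205 128 0" --pt "-1 70 -240 150 0" --pt "-1 78 -272.5 170.5 0"

```text
time: 2.93
position: [0.5315, 0.0244, 0.1696]
tool_rot: [0.019, 0.708, -0.019, 0.706]
ft_force: [0.2, 1.3, -0.4]
grip_width: 0.087
```

```bash
python3 - <<'E'
from h import *
c=shot('top','t1');d=shot('side','s1')
delta([.536,.0195,.105])
for n in ('t1','s1'):
    a=cv2.imread(f'pics/{n}.png'); 
    a=a[190:290,230:360] if n=='t1' else a[190:330,260:400]
    cv2.imwrite(f'pics/{n}c.png',cv2.resize(a,None,fx=5,fy=5,interpolation=cv2.INTER_CUBIC))
E
```

```text
t 3.03 pos [0.5354 0.0206 0.1697] F [-0.92  0.67  0.07] w 0.0871 q [-0.17  0.52  1.73 -0.    0.89 -1.68]
tool delta mm [64.7 -1.   0.5] tool y [ 0.06   0.998 -0.002] z [ 0.998 -0.06   0.003] x [ 0.003  -0.0019 -1.    ]
```

View pics/t1c.png

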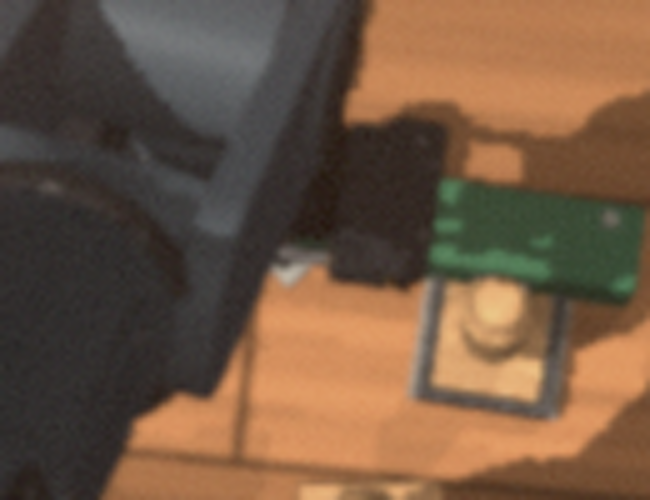

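View pics/s1c.png

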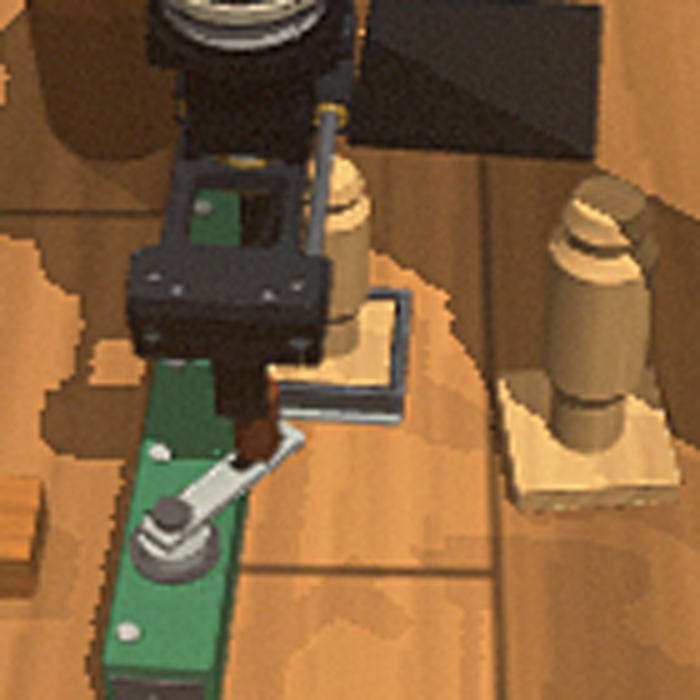

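```bash
python3 - <<'E'
from h import *
c=robot.camera('side')
o=robot.get_obs();M=R.from_quat(o['tool_rot']).as_matrix()
for dy in (.0435,.0585):
  for dz in (-.0095,.0095): print(dy,dz,np.round(np.array(proj(c,o['position']+M@np.array([.025,dy,dz]))),1))
a=cv2.cvtColor(c['image'],cv2.COLOR_RGB2BGR)[250:300,280:330]
cv2.imwrite('pics/s2c.png',cv2.resize(a,None,fx=12,fy=12,interpolation=cv2.INTER_NEAREST))
print(proj(c,[.536,.0195,.092]),proj(c,[.536,.0195,.112]),proj(c,[.536,.0195,.072]))
E
```

```text
0.0435 -0.0095 [315.  272.1]
0.0435 0.0095 [306.1 271.6]
0.0585 -0.0095 [314.3 277.4]
0.0585 0.0095 [305.3 276.8]
(np.float64(312.1031450663343), np.float64(272.5449866527606)) (np.float64(311.87337047247985), np.float64(266.4465059666075)) (np.float64(312.3271881461749), np.float64(278.4913463975619))
```

View pics/s2c.png

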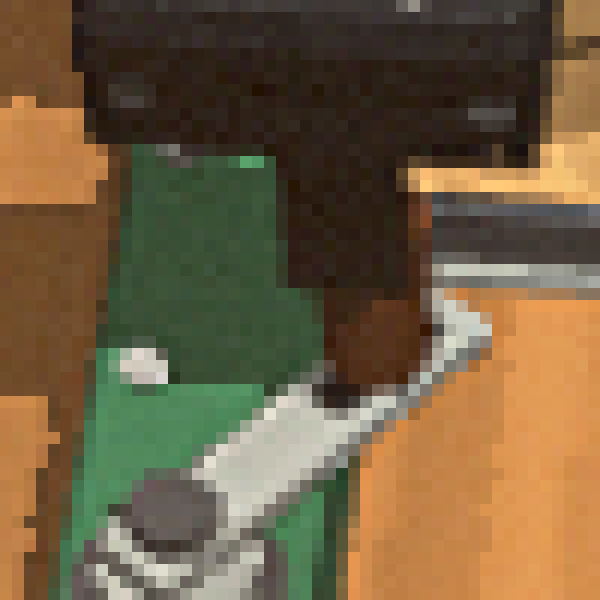

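move_arm --pt "-1 16 0 1 0" --pt "-1 32 -1 1.5 0" --pt "-1 48 -1 1.5 0" --pt "-1 60 -1 1.5 0" --pt "-1 64.5 -1 1.5 0" --pt "-1 64.5 -1 1.5 0"

```text
time: 3.58
position: [0.5319, 0.026, 0.1059]
tool_rot: [0.019, 0.708, -0.018, 0.706]
ft_force: [-0.0, -0.1, 0.2]
grip_width: 0.0872
```

```bash
python3 - <<'E'
from h import *
d=shot('side','s3')
delta([.536,.0195,.105])
a=cv2.imread('pics/s3.png')[230:330,260:360]
cv2.imwrite('pics/s3c.png',cv2.resize(a,None,fx=6,fy=6,interpolation=cv2.INTER_NEAREST))
E
```

```text
t 3.63 pos [0.5326 0.0258 0.1066] F [-0.36 -0.19  0.46] w 0.0875 q [-0.16  0.62  1.78  0.    0.74 -1.68]
tool delta mm [ 1.6 -6.1  3.7] tool y [0.053 0.999 0.   ] z [ 0.999 -0.053 -0.001] x [-7.e-04  2.e-04 -1.e+00]
```

View pics/s3c.png

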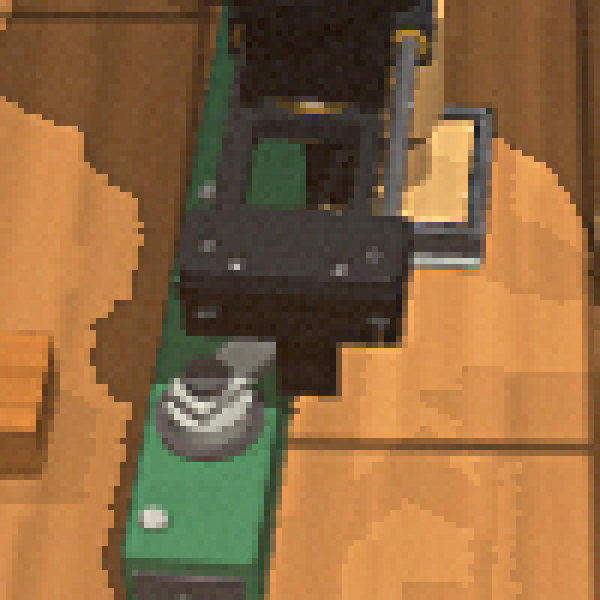

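move_arm --pt "-1 0 0 0 0" --pt "-1 0 0 0 0" --pt "-1 0 0 0 0" --pt "-1 0 0 0 0"

```text
time: 3.97
position: [0.5334, 0.0249, 0.1071]
tool_rot: [0.019, 0.706, -0.019, 0.707]
ft_force: [-0.7, -0.1, 0.3]
grip_width: 0.0869
```

move_arm --pt "-1 2 -3 2 0" --pt "-1 2 -5.3 4.2 0" --pt "-1 2 -5.3 4.2 0" --pt "-1 2 -5.3 4.2 0"

```text
time: 4.3
position: [0.5373, 0.019, 0.1044]
tool_rot: [0.019, 0.707, -0.019, 0.707]
ft_force: [-0.5, 0.6, -0.2]
grip_width: 0.0869
```

```bash
python3 - <<'E'
from h import *
d=shot('side','s4')
delta([.537,.0195,.105])
a=cv2.imread('pics/s4.png')[230:330,260:360]
cv2.imwrite('pics/s4c.png',cv2.resize(a,None,fx=6,fy=6,interpolation=cv2.INTER_NEAREST))
E
```

```text
t 4.35 pos [0.537  0.0192 0.1044] F [-0.42 -0.15  0.03] w 0.0867 q [-0.17  0.63  1.77  0.    0.74 -1.69]
tool delta mm [-0.6  0.3 -0. ] tool y [0.054 0.999 0.   ] z [ 0.999 -0.054 -0.   ] x [-1.e-04  1.e-04 -1.e+00]
```

View pics/s4c.png

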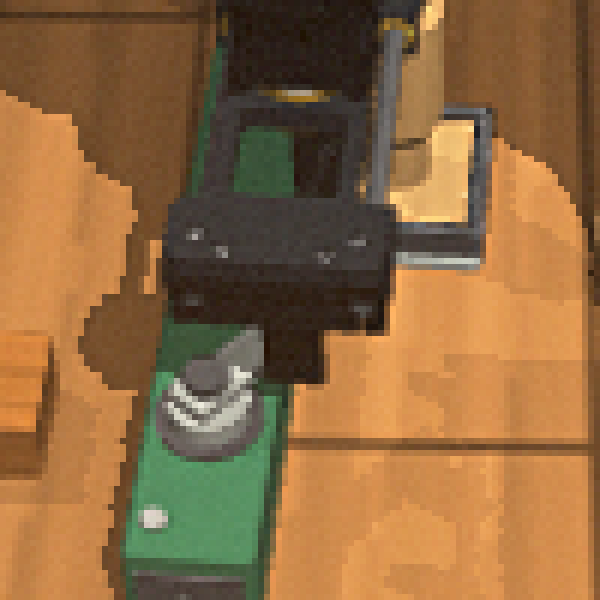

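move_arm --pt "0.3 0 0 0 0" --pt "1 0 0 0 0" --pt "1 0 0 0 0" --pt "1 0 0 0 0" --pt "1 0 0 0 0" --pt "1 0 0 0 0" --newtons 35

```text
time: 4.85
position: [0.537, 0.0194, 0.1045]
tool_rot: [0.019, 0.707, -0.019, 0.707]
ft_force: [0.9, 0.1, -0.1]
grip_width: 0.0549
```

```bash
python3 - <<'E'
from h import *
d=shot('side','s5')
delta([.537,.0195,.105])
a=cv2.imread('pics/s5.png')[230:330,260:360]
cv2.imwrite('pics/s5c.png',cv2.resize(a,None,fx=6,fy=6,interpolation=cv2.INTER_NEAREST))
E
```

```text
t 4.9 pos [0.537  0.0194 0.1045] F [ 0.02 -0.03  0.17] w 0.051 q [-0.17  0.63  1.77 -0.    0.74 -1.69]
tool delta mm [-0.5  0.1  0. ] tool y [ 0.054  0.999 -0.   ] z [ 0.999 -0.054 -0.   ] x [-0. -0. -1.]
```

View pics/s5c.png

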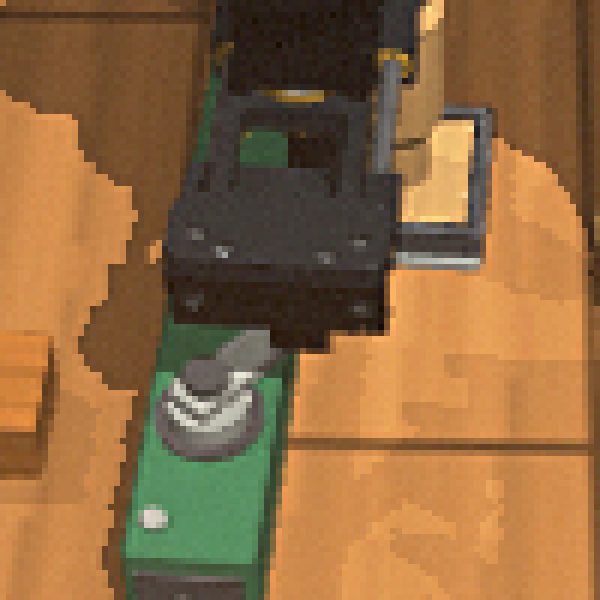

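Fingers are still closing slowly.

move_arm --pt "1 0 0 0 0" --pt "1 0 0 0 0" --pt "1 0 0 0 0" --pt "1 0 0 0 0" --pt "1 0 0 0 0" --pt "1 0 0 0 0"

```text
time: 5.4
position: [0.537, 0.0199, 0.1044]
tool_rot: [0.02, 0.707, -0.019, 0.707]
ft_force: [-0.2, 2.6, -0.8]
grip_width: 0.0212
```

```bash
cat > crank.py <<'E'
from h import *
import json,sys,os
# usage: crank.py step_deg nrows dwell ; state file holds centre & log
st=json.load(open('st.json'))
C=np.array(st['C']); cmd=np.array(st['cmd'])
o=robot.get_obs(); M=R.from_quat(o['tool_rot']).as_matrix()
p=np.array(o['position'])[:2]; F=np.array(o['ft_force'])[:2]
v=p-C; r=v/np.linalg.norm(v); t=np.array([r[1],-r[0]])
ang=np.degrees(np.arctan2(v[1],v[0]))
e=-F@r/1.2
print('t %.2f meas'%o['time'],np.round(o['position'],4),'cmd',np.round(cmd,4),'R %.1f'%(1e3*np.linalg.norm(v)),'ang %.1f'%ang,'Fr %.1f Ft %.1f'%(F@r,F@t),'e=%.1f'%e,'wound %.1f deg'%((st['a0']-ang)%360),'w %.4f'%o['grip_width'])
st['log'].append([*map(float,p),*map(float,F)])
if len(sys.argv)>1:
    step,n,dw=float(sys.argv[1]),int(sys.argv[2]),int(sys.argv[3])
    y=np.array([.0537,.99855]); z=np.array([.99855,-.0537])
    vc=cmd-C; a0=np.degrees(np.arctan2(vc[1],vc[0])); rows=[]
    for i in list(range(1,n+1))+[n]*dw:
        a=np.radians(a0-step*i); q=C+.055*np.array([np.cos(a),np.sin(a)])-cmd
        rows.append([1,0,round(float(q@y)*1e3,1),round(float(q@z)*1e3,1),0])
    print(rows)
    st['cmd']=list(map(float,cmd+(rows[-1][2]*y+rows[-1][3]*z)/1e3))
json.dump(st,open('st.json','w'))
E
python3 - <<'E'
import json,numpy as np
json.dump(dict(C=[.571,.0615],cmd=[.537,.0195],a0=float(np.degrees(np.arctan2(.0195-.0615,.537-.571))),log=[]),open('st.json','w'))
E
python3 crank.py 3 6 2
```

```text
t 5.40 meas [0.537  0.0199 0.1044] cmd [0.537  0.0195] R 53.8 ang -129.3 Fr -1.9 Ft 1.8 e=1.6 wound 0.3 deg w 0.0212
[[1, 0, 1.0, -2.9, 0], [1, 0, 2.8, -5.0, 0], [1, 0, 4.8, -7.1, 0], [1, 0, 6.9, -9.1, 0], [1, 0, 9.1, -11.0, 0], [1, 0, 11.4, -12.8, 0], [1, 0, 11.4, -12.8, 0], [1, 0, 11.4, -12.8, 0]]
```

move_arm --pt "1 0 1.0 -2.9 0" --pt "1 0 2.8 -5.0 0" --pt "1 0 4.8 -7.1 0" --pt "1 0 6.9 -9.1 0" --pt "1 0 9.1 -11.0 0" --pt "1 0 11.4 -12.8 0" --pt "1 0 11.4 -12.8 0" --pt "1 0 11.4 -12.8 0"

```text
time: 6.07
position: [0.5283, 0.0296, 0.1048]
tool_rot: [0.018, 0.704, -0.02, 0.71]
ft_force: [5.6, -3.2, -3.2]
grip_width: 0.0209
```

```bash
python3 crank.py 6 7 1
```

```text
t 6.07 meas [0.5283 0.0296 0.1048] cmd [0.5248 0.0316] R 53.3 ang -143.3 Fr -2.6 Ft -5.9 e=2.1 wound 14.3 deg w 0.0209
[[1, 0, 4.8, -3.1, 0], [1, 0, 10.0, -5.7, 0], [1, 0, 15.3, -7.8, 0], [1, 0, 20.9, -9.3, 0], [1, 0, 26.6, -10.2, 0], [1, 0, 32.3, -10.5, 0], [1, 0, 38.1, -10.2, 0], [1, 0, 38.1, -10.2, 0]]
```

```bash
python3 - <<'E'
import json
s=json.load(open('st.json')); s['C']=[.5735,.064]; s['cmd']=[.5248,.0316]; json.dump(s,open('st.json','w'))
E
python3 crank.py 6 7 1
```

```text
t 6.07 meas [0.5283 0.0296 0.1048] cmd [0.5248 0.0316] R 56.8 ang -142.7 Fr -2.5 Ft -5.9 e=2.1 wound 13.8 deg w 0.0209
[[1, 0, 6.9, -0.4, 0], [1, 0, 12.0, -3.1, 0], [1, 0, 17.3, -5.2, 0], [1, 0, 22.9, -6.8, 0], [1, 0, 28.5, -7.7, 0], [1, 0, 34.3, -8.1, 0], [1, 0, 40.0, -7.9, 0], [1, 0, 40.0, -7.9, 0]]
```

move_arm --pt "1 0 6.5 -1.2 0" --pt "1 0 12.0 -3.1 0" --pt "1 0 17.3 -5.2 0" --pt "1 0 22.9 -6.8 0" --pt "1 0 28.5 -7.7 0" --pt "1 0 34.3 -8.1 0" --pt "1 0 40.0 -7.9 0" --pt "1 0 40.0 -7.9 0"

```text
time: 6.73
position: [0.5191, 0.0697, 0.1045]
tool_rot: [0.017, 0.707, -0.02, 0.707]
ft_force: [-1.2, -6.5, 0.3]
grip_width: 0.0211
```

```bash
python3 crank.py 6 7 1
```

```text
t 6.73 meas [0.5191 0.0697 0.1045] cmd [0.5191 0.072 ] R 54.7 ang 174.0 Fr 0.5 Ft -6.6 e=-0.4 wound 57.0 deg w 0.0211
[[1, 0, 5.7, 0.8, 0], [1, 0, 11.3, 2.3, 0], [1, 0, 16.7, 4.3, 0], [1, 0, 21.8, 6.8, 0], [1, 0, 26.7, 9.9, 0], [1, 0, 31.2, 13.4, 0], [1, 0, 35.4, 17.5, 0], [1, 0, 35.4, 17.5, 0]]
```

move_arm --pt "1 0 5.7 0.8 0" --pt "1 0 11.3 2.3 0" --pt "1 0 16.7 4.3 0" --pt "1 0 21.8 6.8 0" --pt "1 0 26.7 9.9 0" --pt "1 0 31.2 13.4 0" --pt "1 0 35.4 17.5 0" --pt "1 0 35.4 17.5 0"

```text
time: 7.4
position: [0.5357, 0.1042, 0.1043]
tool_rot: [0.016, 0.709, -0.02, 0.704]
ft_force: [-3.4, -6.0, 3.5]
grip_width: 0.0212
```

```bash
python3 crank.py 7 8 0
```

```text
t 7.40 meas [0.5357 0.1042 0.1043] cmd [0.5384 0.1064] R 55.2 ang 133.2 Fr -2.0 Ft -6.6 e=1.7 wound 97.8 deg w 0.0212
[[1, 0, 4.2, 5.2, 0], [1, 0, 7.8, 10.9, 0], [1, 0, 10.7, 17.0, 0], [1, 0, 12.8, 23.3, 0], [1, 0, 14.1, 29.9, 0], [1, 0, 14.6, 36.6, 0], [1, 0, 14.2, 43.3, 0], [1, 0, 13.1, 50.0, 0]]
```

move_arm --pt "1 0 4.0 5.2 0" --pt "1 0 7.4 10.9 0" --pt "1 0 10.2 17.0 0" --pt "1 0 12.2 23.3 0" --pt "1 0 13.5 29.9 0" --pt "1 0 14.0 36.6 0" --pt "1 0 13.6 43.3 0" --pt "1 0 12.5 50.0 0"

```text
time: 8.07
position: [0.5794, 0.1163, 0.1037]
tool_rot: [0.018, 0.715, -0.019, 0.699]
ft_force: [-15.0, 1.6, 11.6]
grip_width: 0.0212
```

```bash
python3 - <<'E'
import json,numpy as np
s=json.load(open('st.json')); s['C']=[.574,.0633]; s['cmd']=list(np.array(s['cmd'])-.0006*np.array([.0537,.99855])); json.dump(s,open('st.json','w'))
E
python3 crank.py 7 8 0
```

```text
t 8.07 meas [0.5794 0.1163 0.1037] cmd [0.589  0.1162] R 53.3 ang 84.2 Fr 0.1 Ft -15.0 e=-0.1 wound 146.8 deg w 0.0212
[[1, 0, -1.9, 6.5, 0], [1, 0, -4.5, 12.6, 0], [1, 0, -7.9, 18.4, 0], [1, 0, -12.0, 23.8, 0], [1, 0, -16.7, 28.6, 0], [1, 0, -21.9, 32.8, 0], [1, 0, -27.6, 36.3, 0], [1, 0, -33.7, 39.1, 0]]
```

move_arm --pt "1 0 0 0 0" --pt "1 0 0 0 0"

```text
time: 8.23
position: [0.5837, 0.1165, 0.1041]
tool_rot: [0.019, 0.711, -0.019, 0.703]
ft_force: [-7.7, 1.2, 6.9]
grip_width: 0.0215
```

```bash
python3 - <<'E'
import json
s=json.load(open('st.json')); s['cmd']=[.589,.1162]; json.dump(s,open('st.json','w'))
E
python3 crank.py 5 8 0
```

```text
t 8.23 meas [0.5837 0.1165 0.1041] cmd [0.589  0.1162] R 54.1 ang 79.6 Fr -0.2 Ft -7.8 e=0.2 wound 151.4 deg w 0.0215
[[1, 0, -1.2, 4.6, 0], [1, 0, -2.9, 9.1, 0], [1, 0, -5.0, 13.5, 0], [1, 0, -7.4, 17.6, 0], [1, 0, -10.1, 21.5, 0], [1, 0, -13.2, 25.2, 0], [1, 0, -16.7, 28.6, 0], [1, 0, -20.3, 31.6, 0]]
```

move_arm --pt "1 0 -1.2 4.6 0" --pt "1 0 -2.9 9.1 0" --pt "1 0 -5.0 13.5 0" --pt "1 0 -7.4 17.6 0" --pt "1 0 -10.1 21.5 0" --pt "1 0 -13.2 25.2 0" --pt "1 0 -16.7 28.6 0" --pt "1 0 -20.3 31.6 0"

```text
time: 8.9
position: [0.6136, 0.0981, 0.104]
tool_rot: [0.022, 0.711, -0.017, 0.702]
ft_force: [-7.1, 12.2, 6.4]
grip_width: 0.0212
```

```bash
python3 crank.py 6 8 0
```

```text
t 8.90 meas [0.6136 0.0981 0.104 ] cmd [0.6195 0.0942] R 52.7 ang 41.2 Fr 2.7 Ft -13.8 e=-2.2 wound 189.8 deg w 0.0212
[[1, 0, -4.7, 3.3, 0], [1, 0, -9.8, 6.0, 0], [1, 0, -15.1, 8.2, 0], [1, 0, -20.7, 9.8, 0], [1, 0, -26.3, 10.8, 0], [1, 0, -32.1, 11.2, 0], [1, 0, -37.8, 11.1, 0], [1, 0, -43.5, 10.3, 0]]
```

move_arm --pt "1 0 -4.7 3.5 0" --pt "1 0 -9.8 6.5 0" --pt "1 0 -15.1 8.7 0" --pt "1 0 -20.7 10.3 0" --pt "1 0 -26.3 11.3 0" --pt "1 0 -32.1 11.7 0" --pt "1 0 -37.8 11.1 0" --pt "1 0 -43.5 10.3 0"

```text
time: 9.57
position: [0.6274, 0.0494, 0.1045]
tool_rot: [0.019, 0.707, -0.019, 0.707]
ft_force: [1.6, 0.1, 1.5]
grip_width: 0.0211
```

```bash
python3 crank.py 6 8 0
```

```text
t 9.57 meas [0.6274 0.0494 0.1045] cmd [0.6274 0.0502] R 55.2 ang -14.6 Fr 1.5 Ft -0.5 e=-1.2 wound 245.6 deg w 0.0211
[[1, 0, -5.6, -1.3, 0], [1, 0, -11.0, -3.3, 0], [1, 0, -16.2, -5.8, 0], [1, 0, -21.1, -8.8, 0], [1, 0, -25.7, -12.3, 0], [1, 0, -29.8, -16.3, 0], [1, 0, -33.6, -20.7, 0], [1, 0, -36.8, -25.4, 0]]
```

move_arm --pt "1 0 0 0 0" --pt "1 0 0 0 0"

```text
time: 9.73
position: [0.6273, 0.0489, 0.1045]
tool_rot: [0.019, 0.707, -0.02, 0.707]
ft_force: [-0.3, -0.7, 0.7]
grip_width: 0.0209
```

```bash
python3 - <<'E'
import json
s=json.load(open('st.json')); s['cmd']=[.6274,.0502]; json.dump(s,open('st.json','w'))
E
python3 crank.py 2 6 2
python3 - <<'E'
from h import *
shot('side','s6');shot('top','t6')
a=cv2.imread('pics/s6.png')[200:350,240:400]
cv2.imwrite('pics/s6c.png',cv2.resize(a,None,fx=5,fy=5,interpolation=cv2.INTER_CUBIC))
E
```

```text
t 9.73 meas [0.6273 0.0489 0.1045] cmd [0.6274 0.0502] R 55.2 ang -15.1 Fr -0.1 Ft 0.7 e=0.1 wound 246.1 deg w 0.0209
[[1, 0, -1.9, -0.4, 0], [1, 0, -3.7, -0.8, 0], [1, 0, -5.6, -1.3, 0], [1, 0, -7.4, -1.9, 0], [1, 0, -9.2, -2.6, 0], [1, 0, -11.0, -3.3, 0], [1, 0, -11.0, -3.3, 0], [1, 0, -11.0, -3.3, 0]]
```

View pics/s6c.png

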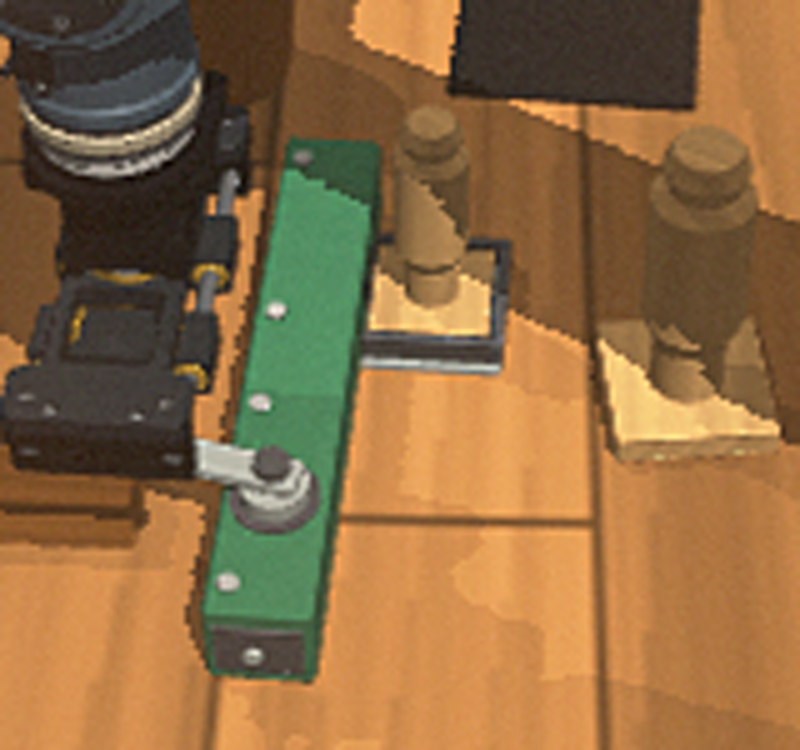

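move_arm --pt "1 0 -1.9 -0.4 0" --pt "1 0 -3.7 -0.8 0" --pt "1 0 -5.6 -1.3 0" --pt "1 0 -7.4 -1.9 0" --pt "1 0 -9.2 -2.6 0" --pt "1 0 -11.0 -3.3 0" --pt "1 0 -11.0 -3.3 0" --pt "1 0 -11.0 -3.3 0"

```text
time: 10.5
position: [0.6234, 0.0389, 0.1045]
tool_rot: [0.019, 0.707, -0.019, 0.707]
ft_force: [0.5, -0.6, 1.1]
grip_width: 0.021
```

```bash
python3 crank.py
python3 - <<'E'
import cv2
a=cv2.imread('pics/s6.png')[235:285,300:350];b=cv2.imread('pics/side0.png')[235:285,300:350]
cv2.imwrite('pics/cmp.png',cv2.resize(cv2.hconcat([b,a]),None,fx=8,fy=8,interpolation=cv2.INTER_NEAREST))
E
```

```text
t 10.50 meas [0.6234 0.0389 0.1045] cmd [0.6235 0.0394] R 55.2 ang -26.3 Fr 0.7 Ft 0.3 e=-0.6 wound 257.3 deg w 0.0210
```

View pics/cmp.png

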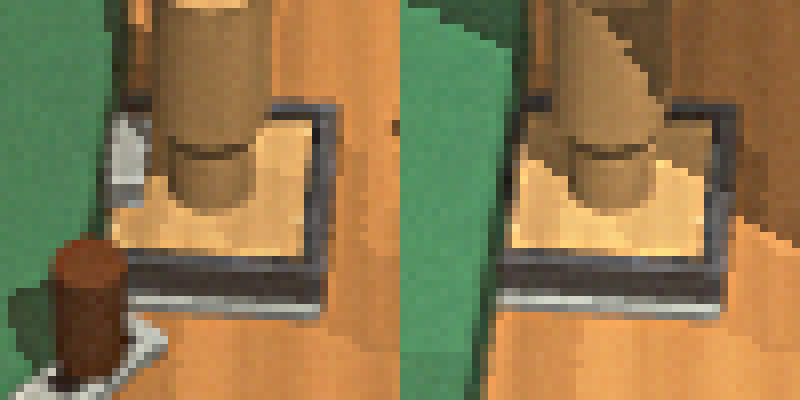

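move_arm --pt "-1 0 0 0 0" --pt "-1 0 0 0 0" --pt "-1 0 0 0 0" --pt "-1 -10 0 0 0" --pt "-1 -30 0 0 0" --pt "-1 -60 0 0 0" --pt "-1 -90 0 0 0" --pt "-1 -95 0 0 0"

```text
time: 11.17
position: [0.6267, 0.0391, 0.2055]
tool_rot: [0.019, 0.703, -0.019, 0.71]
ft_force: [0.9, 0.2, 0.3]
grip_width: 0.0667
```

```bash
python3 - <<'E'
from h import *
delta([.5075,-.104,.2])
E
```

```text
t 11.17 pos [0.6267 0.0391 0.2055] F [0.86 0.21 0.29] w 0.0667 q [-0.12  0.58  1.47  0.    1.08 -1.63]
tool delta mm [   4.4 -149.3 -111.4] tool y [ 0.053  0.999 -0.001] z [ 0.999 -0.053  0.01 ] x [ 0.0102 -0.0011 -0.9999]
```

move_arm --pt "-1 0 -25 -18 0" --pt "-1 0 -50 -36 0" --pt "-1 0 -75 -54 0" --pt "-1 0 -100 -72 0" --pt "-1 0 -122 -88 0" --pt "-1 0 -138 -100 0" --pt "-1 0 -149.4 -108.1 0" --pt "-1 0 -149.4 -108.1 0"

```text
time: 11.83
position: [0.5057, -0.1056, 0.1995]
tool_rot: [0.02, 0.707, -0.02, 0.706]
ft_force: [-0.1, -0.5, 0.5]
grip_width: 0.087
```

move_arm --pt "-1 0 0 0 0" --pt "-1 0 0 0 0"

```text
time: 12.0
position: [0.5081, -0.1038, 0.1996]
tool_rot: [0.019, 0.707, -0.019, 0.707]
ft_force: [0.9, 0.2, -0.2]
grip_width: 0.0866
```

```bash
python3 - <<'E'
from h import *
delta([.5075,-.104,.2])
c=shot('side','s7'); d=shot('top','t7')
o=robot.get_obs();M=R.from_quat(o['tool_rot']).as_matrix()
a=cv2.imread('pics/s7.png')[160:300,250:410]
cv2.imwrite('pics/s7c.png',cv2.resize(a,None,fx=5,fy=5,interpolation=cv2.INTER_CUBIC))
a=cv2.imread('pics/t7.png')[200:340,240:440]
cv2.imwrite('pics/t7c.png',cv2.resize(a,None,fx=4,fy=4,interpolation=cv2.INTER_CUBIC))
for dz in (-.0095,.0095): print(np.round(proj(c,o['position']+M@np.array([.025,.0435,dz])),1))
print('mat'); 
for cc in (c,d):
    for r in robot.regions_of(cc,'mat_top'):
        m=cv2.moments(r['pixels'].astype(np.uint8),True); u,v=m['m10']/m['m00'],m['m01']/m['m00']; print(round(r['p'],2),round(m['m00']),np.round((u,v),1),np.round(atz(cc,u,v,.006),4))
E
```

```text
t 12.0 pos [ 0.5081 -0.1038  0.1996] F [ 0.94  0.15 -0.18] w 0.0866 q [-0.42  0.45  1.75  0.    0.94 -1.93]
tool delta mm [-0.4 -0.3 -0.6] tool y [0.054 0.999 0.   ] z [ 0.999 -0.054  0.001] x [ 7.e-04  1.e-04 -1.e+00]
[328.2 222.2]
[319.8 221.8]
mat
0.92 571 [356.4 165.3] [ 0.4204 -0.5288  0.006 ]
0.83 1292 [358.1 205.5] [ 0.4201 -0.3257  0.006 ]
0.79 1469 [479.5 300.2] [ 0.4267 -0.5382  0.006 ]
0.6 2535 [407.4 294.1] [ 0.4243 -0.3369  0.006 ]
```

View pics/s7c.png

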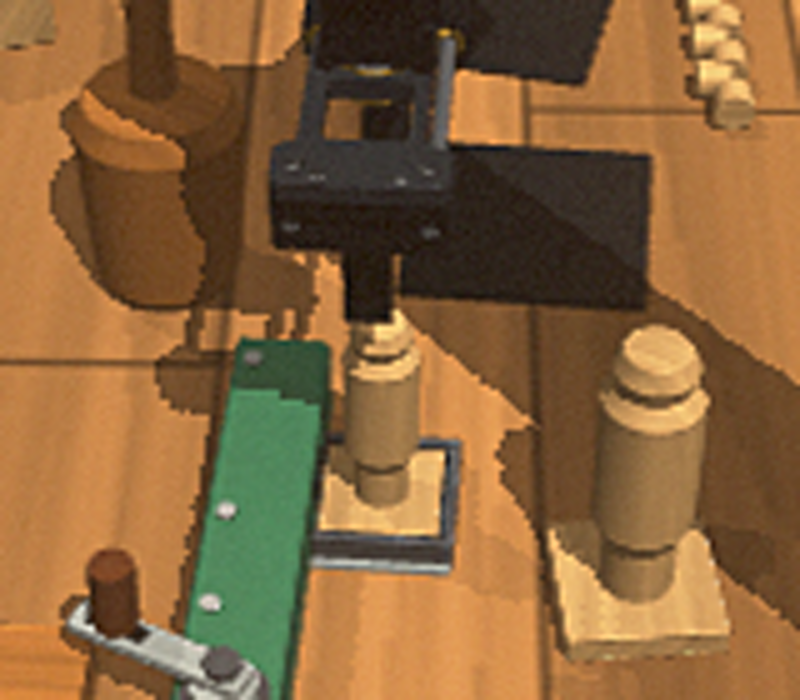

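View pics/t7c.png

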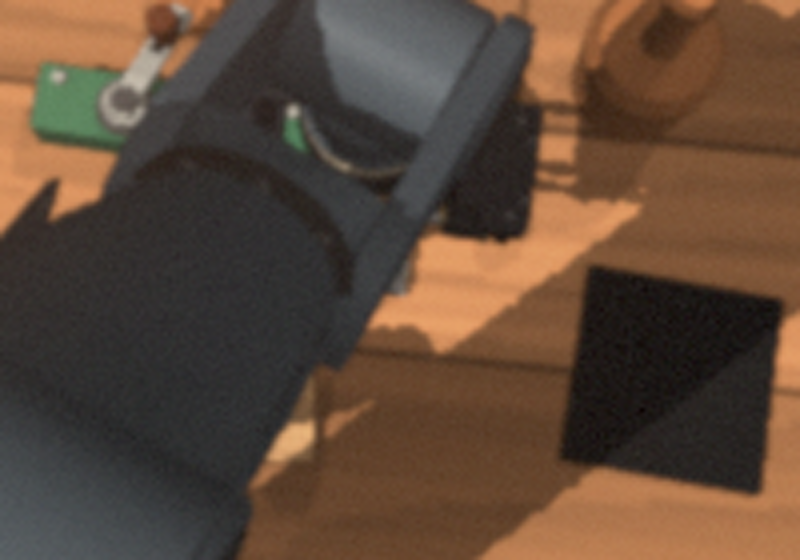

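move_arm --pt "-1 25 0 -1 0" --pt "-1 50 0 -1 0" --pt "-1 72 0 -1 0" --pt "-1 88 0 -1 0" --pt "-1 98 0 -1 0" --pt "-1 105.5 0 -1 0" --pt "-1 105.5 0 -1 0" --pt "-1 105.5 0 -1 0"

```text
time: 12.87
position: [0.507, -0.104, 0.0941]
tool_rot: [0.019, 0.707, -0.019, 0.707]
ft_force: [0.4, 0.5, -0.2]
grip_width: 0.0868
```

```bash
python3 - <<'E'
from h import *
delta([.5065,-.104,.094])
c=shot('side','s8')
a=cv2.imread('pics/s8.png')[160:300,250:410]
cv2.imwrite('pics/s8c.png',cv2.resize(a,None,fx=5,fy=5,interpolation=cv2.INTER_CUBIC))
E
```

```text
t 12.87 pos [ 0.507  -0.104   0.0941] F [ 0.38  0.46 -0.22] w 0.0868 q [-0.42  0.63  1.83  0.    0.69 -1.94]
tool delta mm [ 0.1 -0.  -0.5] tool y [ 0.053  0.999 -0.   ] z [ 0.999 -0.053  0.   ] x [ 3.e-04 -1.e-04 -1.e+00]
```

View pics/s8c.png

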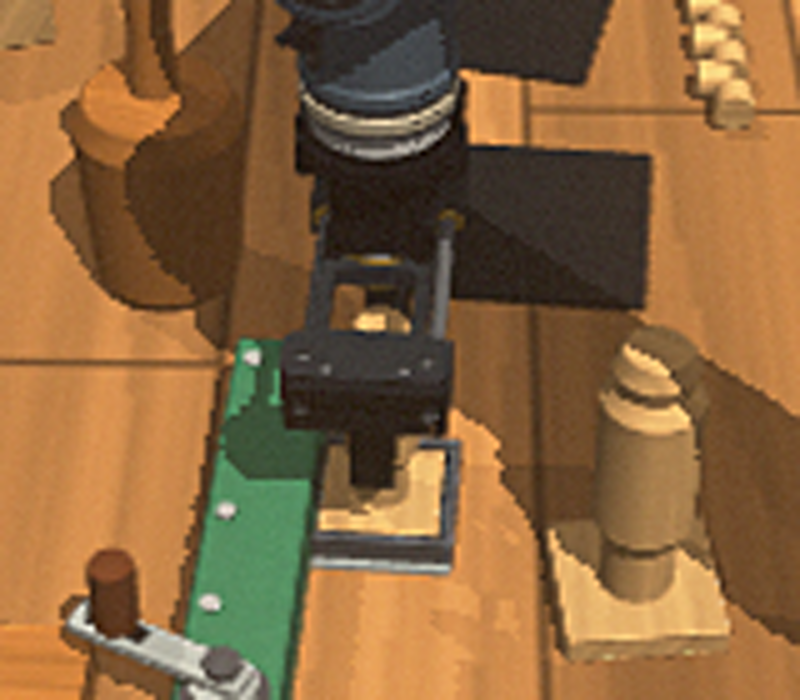

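move_arm --pt "1 0 0 0 0" --pt "1 0 0 0 0" --pt "1 0 0 0 0" --pt "1 0 0 0 0" --pt "1 0 0 0 0" --pt "1 0 0 0 0" --pt "1 0 0 0 0" --pt "1 0 0 0 0" --newtons 18

```text
time: 13.58
position: [0.5066, -0.1041, 0.0939]
tool_rot: [0.019, 0.707, -0.019, 0.707]
ft_force: [-0.3, 0.8, -0.1]
grip_width: 0.0414
```

move_arm --pt "1 0 0 0 0" --pt "1 0 0 0 0" --pt "1 0 0 0 0"

```text
time: 13.83
position: [0.5066, -0.104, 0.0939]
tool_rot: [0.019, 0.707, -0.019, 0.707]
ft_force: [0.5, 0.8, 0.0]
grip_width: 0.0375
```

Gripped at 37.5 mm, so I'll lift slowly.

move_arm --pt "1 -2 0 0 0" --pt "1 -5 0 0 0" --pt "1 -9 0 0 0" --pt "1 -14 0 0 0" --pt "1 -20 0 0 0" --newtons 22

```text
time: 14.25
position: [0.5064, -0.104, 0.1143]
tool_rot: [0.019, 0.707, -0.019, 0.707]
ft_force: [-0.2, -0.4, -2.9]
grip_width: 0.0374
```

move_arm --pt "1 -12 0 0 0" --pt "1 -24 0 0 0" --pt "1 -36 0 0 0" --pt "1 -48 0 0 0" --pt "1 -58 0 0 0" --pt "1 -62 0 0 0" --pt "1 -62 0 0 0"

```text
time: 14.83
position: [0.5072, -0.1043, 0.1772]
tool_rot: [0.019, 0.706, -0.019, 0.708]
ft_force: [-0.4, -0.9, -2.0]
grip_width: 0.0375
```

```bash
python3 - <<'E'
from h import *
delta([.427,-.335,.176])
c=shot('side','s9')
a=cv2.imread('pics/s9.png')[130:300,250:410]
cv2.imwrite('pics/s9c.png',cv2.resize(a,None,fx=4,fy=4,interpolation=cv2.INTER_CUBIC))
E
```

```text
t 14.83 pos [ 0.5072 -0.1043  0.1772] F [-0.4  -0.93 -2.03] w 0.0375 q [-0.42  0.49  1.77 -0.    0.88 -1.94]
tool delta mm [   1.3 -234.7  -67.7] tool y [ 0.054  0.999 -0.001] z [ 0.999 -0.054  0.003] x [ 0.0025 -0.0011 -1.    ]
```

View pics/s9c.png

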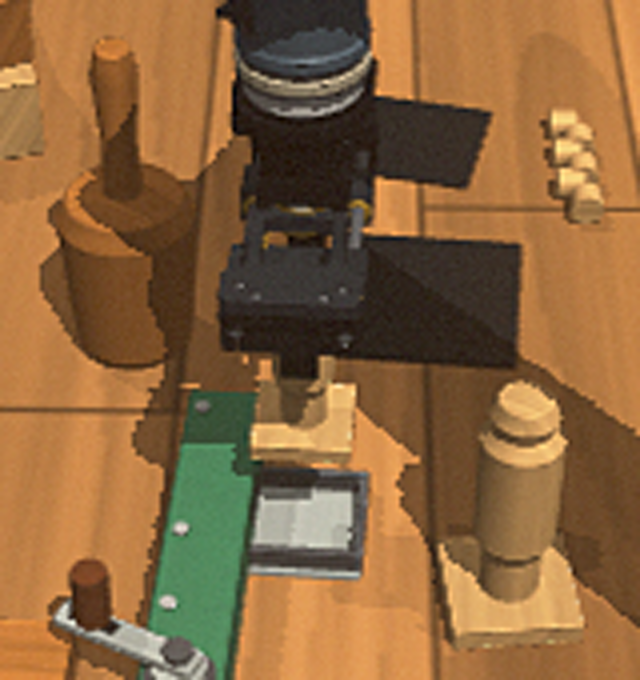

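move_arm --pt "1 0 -12 -8 0" --pt "1 0 -32 -18 0" --pt "1 0 -54 -28 0" --pt "1 0 -76 -37 0" --pt "1 0 -98 -45 0" --pt "1 0 -120 -52 0" --pt "1 0 -142 -58 0" --pt "1 0 -162 -62 0"

```text
time: 15.55
position: [0.4347, -0.2633, 0.1751]
tool_rot: [0.02, 0.707, -0.019, 0.706]
ft_force: [0.3, 0.0, -2.3]
grip_width: 0.0374
```

move_arm --pt "1 0 -20 -2 0" --pt "1 0 -38 -4 0" --pt "1 0 -52 -5 0" --pt "1 0 -62 -5 0" --pt "1 0 -69 -5 0" --pt "1 0 -73 -5 0" --pt "1 0 -73 -5 0" --pt "1 0 -73 -5 0"

```text
time: 16.22
position: [0.427, -0.3343, 0.1757]
tool_rot: [0.019, 0.707, -0.019, 0.707]
ft_force: [0.3, 0.2, -2.8]
grip_width: 0.0374
```

```bash
python3 - <<'E'
from h import *
delta([.427,-.335,.1])
c=shot('side','s10');d=shot('top','t10')
a=cv2.imread('pics/s10.png')[110:270,270:430]
cv2.imwrite('pics/s10c.png',cv2.resize(a,None,fx=4,fy=4,interpolation=cv2.INTER_CUBIC))
a=cv2.imread('pics/t10.png')[200:340,340:500]
cv2.imwrite('pics/t10c.png',cv2.resize(a,None,fx=4,fy=4,interpolation=cv2.INTER_CUBIC))
E
```

```text
t 16.22 pos [ 0.427  -0.3343  0.1757] F [ 0.3   0.24 -2.79] w 0.0374 q [-0.87  0.52  1.71  0.    0.92 -2.39]
tool delta mm [75.7 -0.7  0.1] tool y [0.054 0.999 0.001] z [ 0.999 -0.054 -0.001] x [-6.0e-04  1.1e-03 -1.0e+00]
```

View pics/s10c.png

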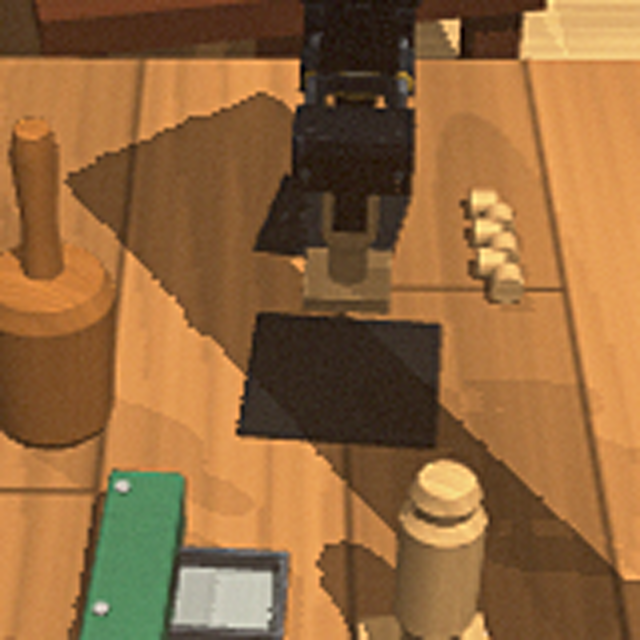

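View pics/t10c.png

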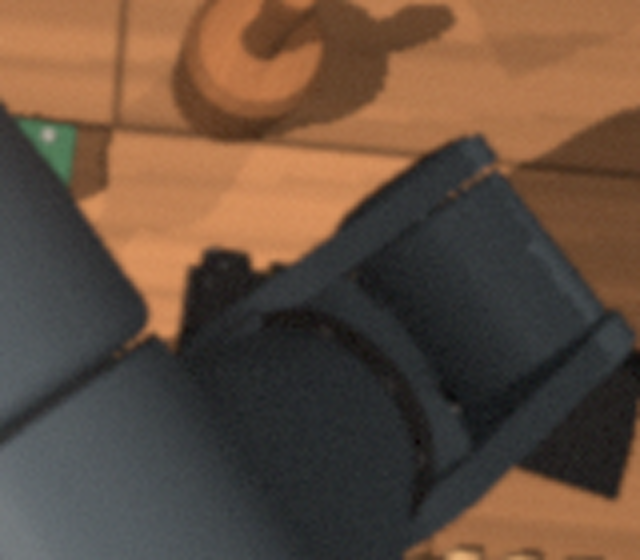

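move_arm --pt "1 20 0 0 0" --pt "1 40 0 0 0" --pt "1 56 0 0 0" --pt "1 67 0 0 0" --pt "1 74 0 0 0" --pt "1 77 0 0 0" --pt "1 78 0 0 0" --pt "1 78 0 0 0"

```text
time: 16.98
position: [0.4274, -0.3354, 0.0983]
tool_rot: [0.019, 0.707, -0.019, 0.707]
ft_force: [0.6, -1.2, -1.7]
grip_width: 0.0376
```

move_arm --pt "1 0.7 0 0 0" --pt "1 1.4 0 0 0" --pt "1 2.0 0 0 0" --pt "1 2.0 0 0 0"

```text
time: 17.32
position: [0.4271, -0.3353, 0.0962]
tool_rot: [0.019, 0.707, -0.019, 0.707]
ft_force: [-0.3, 0.8, -2.3]
grip_width: 0.0371
```

```bash
python3 - <<'E'
from h import *
delta([.427,-.335,.096])
c=shot('side','s11')
a=cv2.imread('pics/s11.png')[110:270,270:430]
cv2.imwrite('pics/s11c.png',cv2.resize(a,None,fx=4,fy=4,interpolation=cv2.INTER_CUBIC))
E
```

```text
t 17.32 pos [ 0.4271 -0.3353  0.0962] F [-0.28  0.76 -2.29] w 0.0371 q [-0.87  0.65  1.76  0.    0.73 -2.39]
tool delta mm [ 0.2  0.3 -0.1] tool y [ 0.054  0.999 -0.   ] z [ 0.999 -0.054  0.   ] x [ 4.e-04 -5.e-04 -1.e+00]
```

View pics/s11c.png

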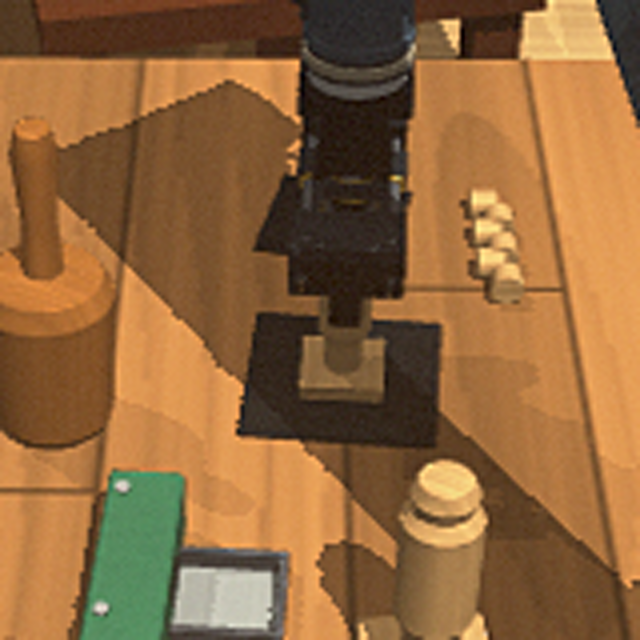

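Centred over the mat but still carrying its full weight, so I'll lower a little further until contact.

move_arm --pt "1 0.5 0 0 0" --pt "1 1.0 0 0 0" --pt "1 1.0 0 0 0" --pt "1 1.0 0 0 0"

```text
time: 17.7
position: [0.4272, -0.3352, 0.0958]
tool_rot: [0.019, 0.707, -0.019, 0.707]
ft_force: [-1.0, 1.1, 5.6]
grip_width: 0.0377
```

Contact (+5.6 N). Now I'll open.

move_arm --pt "1 -0.3 0 0 0" --pt "-0.3 -0.3 0 0 0" --pt "-1 -0.3 0 0 0" --pt "-1 -0.3 0 0 0" --pt "-1 -0.3 0 0 0" --pt "-1 -0.3 0 0 0" --pt "-1 -0.3 0 0 0" --pt "-1 -0.3 0 0 0"

```text
time: 18.37
position: [0.427, -0.3352, 0.0951]
tool_rot: [0.019, 0.707, -0.019, 0.707]
ft_force: [-1.0, 0.3, 0.4]
grip_width: 0.0762
```

move_arm --pt "-1 -5 0 0 0" --pt "-1 -20 0 0 0" --pt "-1 -40 0 0 0" --pt "-1 -60 0 0 0" --pt "-1 -85 0 0 0" --pt "-1 -110 0 0 0" --pt "-1 -125 0 0 0" --pt "-1 -125 0 0 0"

```text
time: 19.03
position: [0.4286, -0.3368, 0.2242]
tool_rot: [0.017, 0.705, -0.021, 0.709]
ft_force: [-0.4, -0.2, 1.2]
grip_width: 0.0869
```

```bash
python3 - <<'E'
from h import *
delta([.427,-.335,.096])
c=shot('side','s12');d=shot('top','t12')
a=cv2.imread('pics/s12.png')[100:350,200:420]
cv2.imwrite('pics/s12c.png',cv2.resize(a,None,fx=3,fy=2.4,interpolation=cv2.INTER_CUBIC))
a=cv2.imread('pics/s12.png')[280:360,250:350]
cv2.imwrite('pics/s12d.png',cv2.resize(a,None,fx=6,fy=6,interpolation=cv2.INTER_NEAREST))
E
```

```text
t 19.03 pos [ 0.4286 -0.3368  0.2242] F [-0.35 -0.2   1.24] w 0.0869 q [-0.87  0.45  1.66 -0.    1.02 -2.39]
tool delta mm [128.1   2.5  -2.4] tool y [ 0.054  0.999 -0.006] z [ 0.999 -0.054  0.006] x [ 0.0053 -0.0063 -1.    ]
```

View pics/s12c.png

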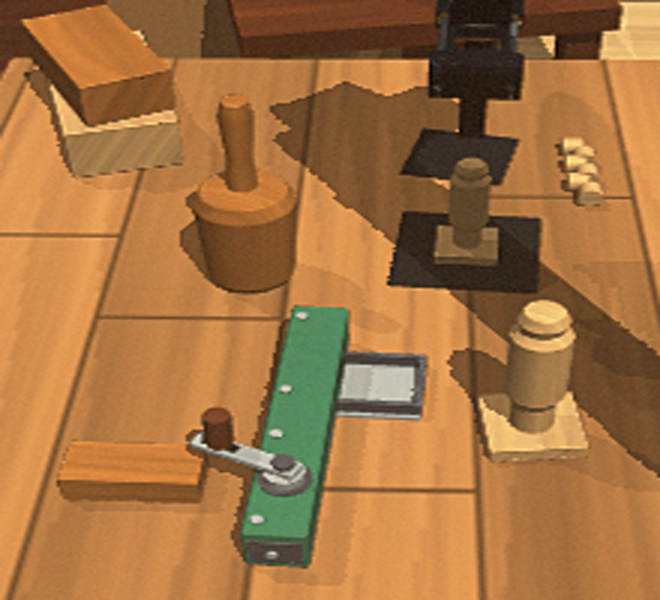

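View pics/s12d.png

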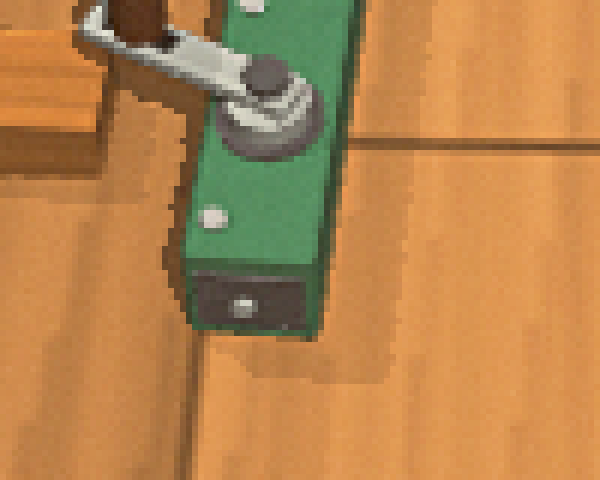

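The finial stands upright at the middle of the larger mat and the over-wind pin is flush. The bystanders are where they were and the gripper is clear.

```bash
python3 -c "
from rig import robot
print(robot.get_obs()['ft_force']); print(robot.hand_in())"
```

```text
[-0.12258383 -0.20120356 -0.40511584]
the job is handed in; nothing more can be done
None
```

The job is handed in at about 19 s of the 72 s allowed. The freed finial stands upright near the centre of the larger black mat, with the gripper open and clear.

- **Winding:** I wound the crank clockwise with the knob gripped. The resistance dropped from about 7 N to under 1 N by roughly 245° of winding. I went on 11° to confirm it stayed light, and the pictures show the catch gone from the pocket. The highest radial force I read on the knob was about 2.7 N (roughly 2 mm of spring travel), though readings came only at the end of each move.
- **Lift and placing:** The finial came out of the pocket without resistance, showing only its weight of about 3 N. I set it down at about (0.427, -0.335), opened when the force reading showed contact, and backed off upwards.
- **Last checks:** The final side picture shows the finial upright on the mat and the over-wind pin not visibly pushed out. The mallet and offcut look unmoved; the glue bottle lies outside the cropped final picture, but the arm never went near it. The force on the tool read about zero.

**Disagreements:**
- The release came at about 4.3 rad by my angle estimate, slightly below the stated 4.5 to 13.5 rad.
- The two cameras placed the fixture about 6 mm apart. I settled its position from the forces felt at the knob.

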